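# Make up the two-tier condiment caddy

### The job

Put the two-tier condiment caddy together: stand the low jam jar with the green cap upright in the empty half of the open crate with the four corner posts, then lift the carry tray by its handle, with the salt and pepper shakers standing in it, and lower it gently onto the crate, long sides along long sides (either way round), until all four corner feet are fully down in the sockets of the posts. Keep jars and shakers upright, leave the crate where it stands and do not disturb the tall honey jar or the tin of beans.

Things in the scene. Friction and masses are not known exactly. Their poses are not given: they have to be found in the camera images.
- crate: Lower tier: open crate of grey plastic, loose on the worktop, 0.9 kg, 150 (x) by 200 (y) mm, walls 4 mm thick and 50 mm high, a corner post at each corner. A 46 mm high divider across the middle (y = 0) makes two halves, each 93 mm in y by 142 mm in x inside, less the posts. Olive jar in the -y half, +y half empty. Origin: centre of the underside; z up. Inner floor at z = 10 mm.
- crate_top (a point): Centre of the crate at the height of its post tops (105 mm above its origin), with the crate's axes. The posts are 28 mm square, centred at x = +-61, y = +-86 mm; in the top of each is an open square socket 19 mm wide, 22 mm deep.
- free_bay (a point): Centre of the inner floor of the crate's empty half (crate x = 0, y = +49, z = 10 mm), with the crate's axes. From here it is 71 mm to the walls along x, which leaves room for fingers, and about 47 mm along y.
- tray: Upper tier: carry tray of the same plastic, 150 (x) by 200 (y) mm, 0.22 to 0.45 kg without shakers, standing on four feet. Origin: centre, at the underside of the feet; z up. Floor from z = 14 to 18 mm, walls to 60 mm, a middle wall along y with a handle. Fully seated, the floor's underside rests on the crate's post tops: its origin is then 91 mm above the crate's, centred within 1.5 mm of play.
- tray_feet (a point): Centre of the tray's underside at the level of the foot tips (the tray's origin), with the tray's axes. The four round feet are at x = +-61, y = +-86 mm, 14 mm high, 16 mm in diameter, their lowest 8 mm a half-round dome.
- tray_grip (a point): Centre of the tray's wooden grip bar, 119 mm above the tray's origin, with the tray's axes. The bar runs along y: 120 mm long, 16 mm thick in x, from z = 108 to 130 mm of the tray, on two 16 mm wide posts at y = +-50 mm, free space below. Tray and shakers balance here; pinch across x.
- jam_jar: Jam jar with a dark red filling and green cap, 60 mm in diameter, 85 mm high, 0.23 to 0.34 kg, standing on the worktop in front of or behind the honey jar. Origin: centre of the underside; z up.
- olive_jar: Olive jar with a black cap, 65 mm in diameter, 83 mm high, standing in the crate's other half. Origin: centre of the underside; z up.
- salt_shaker: Salt shaker, 44 mm in diameter, 90 mm high, 0.1 kg, standing loose in the tray near one end. Origin: centre of the underside; z up.
- pepper_shaker: Pepper shaker, the same as the salt shaker, standing loose in the tray on the other side of the handle, near the other end. Origin: centre of the underside; z up.
- honey_jar: Honey jar with a yellow cap, 64 mm in diameter, 140 mm high: too tall for the crate; stands near the jam jar and stays. Origin: centre of the underside.
- tin_beans: Tin of beans with a white and red label, 75 mm in diameter, 58 mm high, to the left of the work; stays. Origin: centre of the underside.
Things that resemble listed ones, but are neither listed nor needed, are in the scene too. What is shaped like the crate but purple or turquoise is not meant.

How it is judged (in metres and radians):
On the way, in this order (a step that is already met when the one before it is completed fails the run):
1. the jam jar stands upright on the floor of the crate's empty half, let go (x of jam_jar in the frame of crate between -0.045 and 0.045 m and y of jam_jar in the frame of crate between 0.025 and 0.073 m and z of jam_jar in the frame of crate between 0.005 and 0.015 m and angle between jam_jar's own z axis and vertical below 0.12 rad and contact force between jam_jar and the fingers below 0.1 N and linear speed of jam_jar below 0.03 m/s), for 0.2 s.
2. the tray is seated on the crate, its four feet down in the sockets (x of tray in the frame of crate between -0.005 and 0.005 m and y of tray in the frame of crate between -0.005 and 0.005 m and z of tray in the frame of crate between 0.088 and 0.094 m and angle between the y axis of tray and the y axis of crate, either way round below 0.05 rad and angle between the z axis of tray and the z axis of crate, either way round below 0.03 rad), for 0.2 s.
At the end, for the whole second after the job is handed in: Tray seated: centred on the crate within 5 mm, 0.05 rad (either way round), level within 0.03 rad, origin 88 to 94 mm above the crate's; jam jar in the +y half, olive jar in the -y half (within 45 mm in x, 24 in y of its centre), shakers on the tray floor, all upright within 0.12 rad and at rest (all of step 2 and x of jam_jar in the frame of crate between -0.045 and 0.045 m and y of jam_jar in the frame of crate between 0.025 and 0.073 m and z of jam_jar in the frame of crate between 0.005 and 0.015 m and angle between each of jam_jar, olive_jar, salt_shaker, pepper_shaker's own z axis and vertical below 0.12 rad and x of olive_jar in the frame of crate between -0.045 and 0.045 m and y of olive_jar in the frame of crate between -0.073 and -0.025 m and z of olive_jar in the frame of crate between 0.005 and 0.015 m and x of salt_shaker in the frame of tray between -0.075 and 0.075 m and y of salt_shaker in the frame of tray between -0.1 and 0.1 m and z of salt_shaker in the frame of tray between 0.013 and 0.023 m and x of pepper_shaker in the frame of tray between -0.075 and 0.075 m and y of pepper_shaker in the frame of tray between -0.1 and 0.1 m and z of pepper_shaker in the frame of tray between 0.013 and 0.023 m and linear speed of each of crate, tray, jam_jar, olive_jar, salt_shaker, pepper_shaker below 0.02 m/s and angle between crate's own z axis and vertical below 0.03 rad); the robot touches nothing.
It fails at once if the tray is dropped (faster than 0.3 m/s just over its seat) or rammed (over 80 N) onto the crate ((linear speed of tray above 0.3 m/s and horizontal distance between tray and crate below 0.03 m and z of tray in the frame of crate below 0.125 m) or contact force between tray and crate above 80 N).
It fails at once if the crate is pushed more than 40 mm from its place (distance of crate from where it was at the start of the episode above 0.04 m).
It fails at once if the honey jar is moved more than 25 mm or tipped (distance of honey_jar from where it was at the start of the episode above 0.025 m or angle between honey_jar's own z axis and vertical above 0.3 rad).
It fails at once if the tin of beans is moved more than 25 mm (distance of tin_beans from where it was at the start of the episode above 0.025 m).
It fails at once if a jar or shaker is tipped over (angle between any of jam_jar, olive_jar, salt_shaker, pepper_shaker's own z axis and vertical above 0.6 rad).
It also fails if it takes over 64 s, if anything falls off the work surface, if the arm or the gripper's body presses on something with over 40 N, if the wrist force passes 120 N, or if a joint passes its speed limit or range.

### The arm

A 6-joint arm with a two-finger parallel gripper is mounted at the origin on a cart in front of the work surface, level with it; the furniture and walls round the work are solid. World frame = base frame: x ahead of the robot, y to its left, z up, the work surface at z = 0. Lengths are in m, angles in degrees, forces in N, time in s.
With the tool pointing down it reaches from about 0.35 to 0.875 m from the base axis. Payload 4.2 kg.
Tool frame: the origin (TCP) lies on the front face of the gripper's body, between the roots of the fingers; the fingertips stand finger_overhang ahead of it and the grasp point (between the pads) lies 51 mm ahead of it (finger_overhang is the distance from the TCP to the fingertips, in m); z points along the fingers, y is the line along which they close (so a half turn about z gives the same grasp; the last joint's range is limited). The gripper opens to 87 mm and grips with 3 to 60 N. Pads are 19 mm wide; open, the fingers measure 117 mm over their backs; the gripper's body (75 mm by 190 mm) begins 51 mm behind the grasp point.
Start: joints at [-48.552, 22.042, 0.453, 0, -68.411, -14.817], TCP at [0.28, -0.559, 0.292] pointing down, gripper open.
Joint ranges: [-179.83, 179.83], [-69.29, 118.12], [-61.27, 80.66], [-181.25, 117.63], [-171.15, -9.14], [-177.46, 177.46]. Speed limits (degrees/s): [159.86, 159.86, 180, 180, 180, 180].

### API

Orientations are given as a 3x3 rotation matrix whose columns are the frame's x, y, z axes.
In Python, from station import sense, capture, camera_model, finish_job, finger_overhang gives the robot as it stands. The module is installed in compiled form; this text tells all that it offers.
- The arm moves only by the tool jog_arm, never from a script. Its argument "rows" is a list that holds one entry, the list of rows, each a list of 4 numbers: the shift along the tool's x, y, z in m, then the turn about the tool's z in rad. A call has 1 to 20 rows; each row shifts and turns the commanded pose from where the row before left it, along the tool's axes as they then stand; what a row does not reach is not made up. A row lasts 1/8 s, in which the tool goes at most 62.5 mm and 10.7 degrees, less where a joint would pass 70% of its speed; a pose out of reach is approached as far as the arm can. A call is refused whole if a number of a shift passes 0.0625 or a number of a turn 0.188, either way. A call with a gripper value outside its range is refused whole. "claw" is the opening, from 0 (shut) to 1 (fully open), set as the call begins (left out, the last holds). The fingers move at their own pace and stop on an object; the grip force is fixed at half the most. Time passes only in rows, so rows that do not move let the fingers close. It gives the time, the measured TCP pose, the force, the opening and the grip force at its end, in the units of the state.
- sense(): the state, without advancing time (a new reading comes with each control period).
- capture(name): name is "scene" or "top"; returns the picture (420x560x3 uint8, red, green, blue); there is no depth.
- camera_model(name): a dict with "fovy" (degrees; the focal length in pixels is half the picture's height over the tangent of half this angle, whatever the lens; pixels are square), "cx", "cy" (the principal point, pixels), "k1" (the pictures are not rectified: a ray, as slopes to the right and down, at radius r is drawn at 1 + k1 r^2 times it, then the intrinsics apply), "eye" and "rotation" of the camera in the world. Camera axes: x right, y down, z forward; pixel columns grow to the right and rows downward; lengths in m; the calibration is good to about 2 mm. A picture is of the moment at which its call begins. camera_model takes no time and is no camera call.
- finish_job(): hands the job in; it is judged then, once.
The state is a dict: "time_s": time; "joints": joint angles; "joint_velocities": joint speeds; "effort": joint torques, N m; "tcp_pos": TCP position; "ee_rot": TCP orientation; "wrist_force": force on the tool from outside, world axes, zero at the start; "moment": the same for the moment, N m; "gripper_width": opening from 0.0 (shut) to 1.0 (fully open); "gripper_force": force on a finger pad.
Only numpy, scipy, OpenCV 4.12 (cv2) and the standard library are available. Lean on these libraries where they do the work, as an engineer would, in place of code of your own. Each camera call takes 0.05 s, during which the arm holds its last target. There are 200 camera calls.

## Working session

There is one attempt and no reset: what is moved stays moved. The work goes in short steps, Python scripts to look and compute and a tool call to move; the robot and the scene stay as the last step left them, time stands still between calls to the robot, and variables do not carry over. Pictures are saved under pics/ and viewed, at most 10 in all, crops included, and the job is handed in when it is done.

Besides the shell and the picture viewer there is one more tool, called after "Request:" as name([rows], argument=value, ...), one row to a line, values as JSON. jog_arm: Moves the arm, as the interface text tells. Its arguments: {"type":"object","properties":{"rows":{"type":"array"},"claw":{"type":"number"}},"required":["rows"]}

```bash
mkdir -p pics
cat > h.py <<'E'
import numpy as np, cv2
from station import *
def cam(n):
    m=camera_model(n); f=210/np.tan(np.radians(m['fovy']/2))
    return m,f,np.array(m['eye']),np.array(m['rotation'])
def ray(n,u,v):
    m,f,e,R=cam(n); x=np.array([(u-m['cx'])/f,(v-m['cy'])/f]); s=x.copy()
    for _ in range(30): s=x/(1+m['k1']*(s@s))
    d=R@np.array([s[0],s[1],1]); return e,d
def at(n,u,v,z):
    e,d=ray(n,u,v); return (e+d*(z-e[2])/d[2]).round(4)
def proj(n,p):
    m,f,e,R=cam(n); q=R.T@(np.array(p)-e); s=q[:2]/q[2]; s=s*(1+m['k1']*(s@s))
    return (s*f+[m['cx'],m['cy']]).round(1)
E
python3 - <<'E'
from h import *
for n in('scene','top'):
    im=capture(n); cv2.imwrite(f'pics/{n}0_raw.png',im[:,:,::-1]); cv2.imwrite(f'pics/{n}0.png',cv2.resize(im[:,:,::-1],(800,600),interpolation=cv2.INTER_CUBIC))
    print(camera_model(n))
s=sense();print(s['tcp_pos'],s['ee_rot'],s['gripper_width'],finger_overhang() if callable(finger_overhang) else finger_overhang)
E
```

```text
{'fovy': 49.39546007264356, 'cx': 278.15207275471823, 'cy': 211.72520798520713, 'k1': 0.04927284570520175, 'eye': array([-0.37614121,  0.65014084,  1.08333668]), 'rotation': array([[-0.65730126, -0.48896049,  0.57347423],
       [-0.75331643,  0.44816317, -0.481315  ],
       [-0.02166601, -0.74837651, -0.66292019]])}
{'fovy': 54.88974668190292, 'cx': 283.3397368513951, 'cy': 208.3990229183694, 'k1': -0.08725698900470755, 'eye': array([ 0.25345759, -0.1108293 ,  1.63534005]), 'rotation': array([[-0.00135938, -0.9886819 ,  0.15002083],
       [-0.99967597,  0.00515689,  0.02492708],
       [-0.02541859, -0.14993833, -0.98836855]])}
[ 0.27997052 -0.55834076  0.29127112] [[-8.93998126e-01 -4.48069617e-01 -9.84084312e-04]
 [-4.48070680e-01  8.93996541e-01  1.68819022e-03]
 [ 1.23341227e-04  1.95017822e-03 -9.99998091e-01]] 0.9973888707365515 0.0697
```

View pics/top0.png

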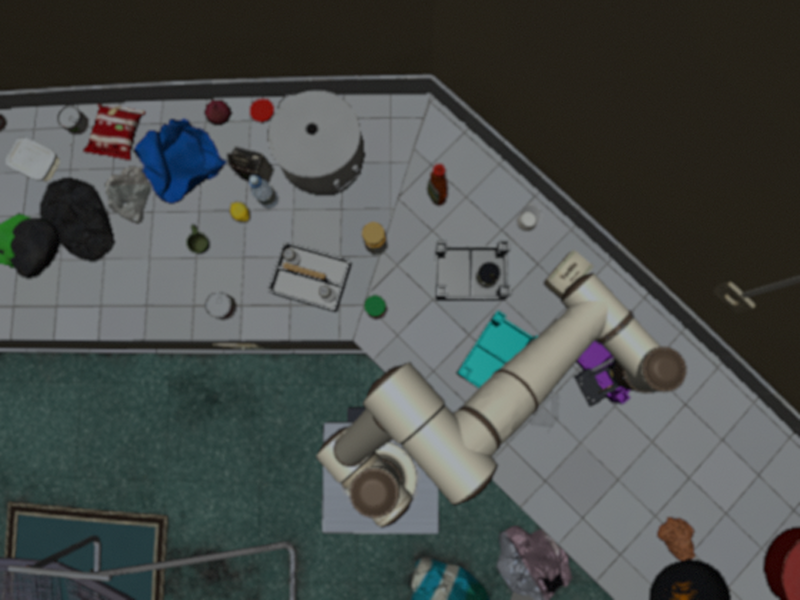

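View pics/scene0.png

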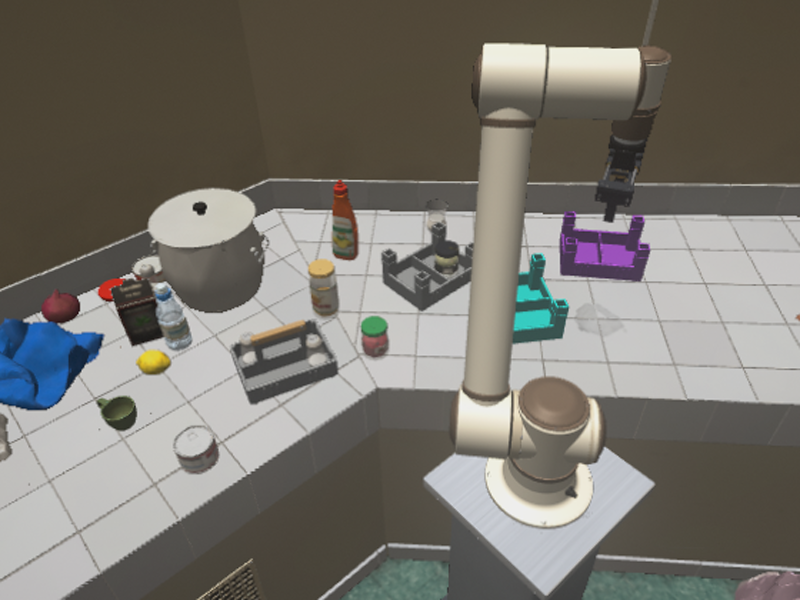

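Top view (800 px): grey crate near (472,272) with the olive jar on its right, the jam jar at (375,306), the honey jar at (374,235), the tray at (311,277) and the tin at (220,305). I'll enlarge both views.

Run:
```python
from h import *
a=cv2.imread('pics/top0_raw.png')
c=cv2.vconcat([cv2.resize(a[160:225,180:275],None,fx=6,fy=6,interpolation=3)[:,:570],])
d=cv2.resize(a[160:225,265:360],None,fx=6,fy=6,interpolation=3)
x=np.clip(np.vstack([c[:300*2],])*1.8,0,255).astype('uint8')
cv2.imwrite('pics/c1.png',np.clip(cv2.resize(a[160:225,182:284],(800,510),interpolation=3)*1.5,0,255))
cv2.imwrite('pics/c2.png',np.clip(cv2.resize(a[160:225,280:382],(800,510),interpolation=3)*1.5,0,255))
```

```text
[ WARN:0@0.604] global loadsave.cpp:1063 imwrite_ Unsupported depth image for selected encoder is fallbacked to CV_8U.
```

View pics/c1.png

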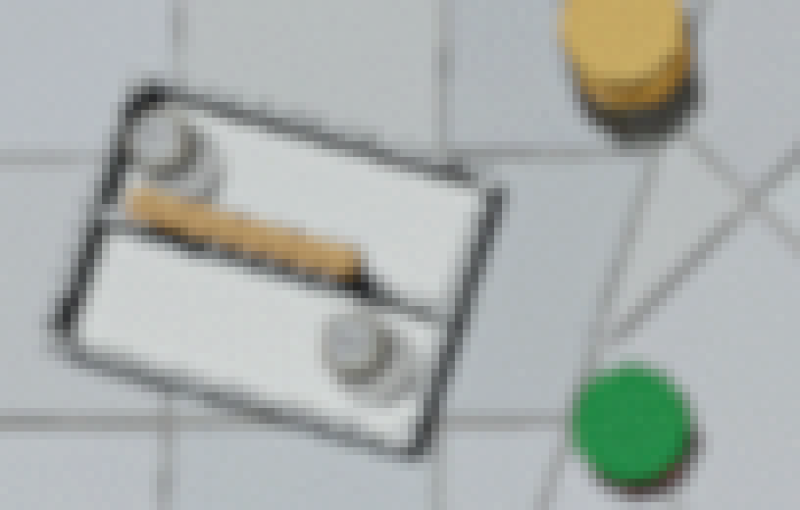

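View pics/c2.png

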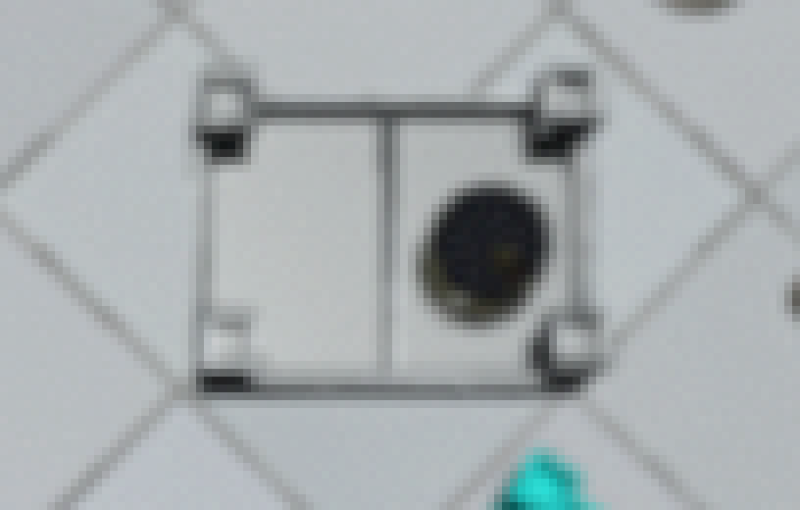

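Tray crop: grip bar from (131,203) to (360,261), rim corners (140,88), (503,190), (418,458) and (55,345), jam cap (633,424), honey cap (622,40). Crate crop: post tops (226,105), (565,98), (573,343), (224,343).

Run:
```python
from h import *
k=800/102
def P(x,y,u0,z): return at('top',u0+(x+.5)/k-.5,160+(y+.5)/k-.5,z)
print('bar',b:=[P(x,y,182,.130)for x,y in((131,203),(360,261))],np.mean(b,0),np.linalg.norm(b[0]-b[1]))
r=np.array([P(x,y,182,.06)for x,y in((140,88),(503,190),(418,458),(55,345))]);print('rim',r,r.mean(0),[np.linalg.norm(r[i]-r[i-1]).round(4) for i in range(4)])
d=r[0]+r[3]-r[1]-r[2];print('yaw of tray y',np.degrees(np.arctan2(d[1],d[0])));d=b[0]-b[1];print(np.degrees(np.arctan2(d[1],d[0])))
q=np.array([P(x,y,280,.105)for x,y in((226,105),(565,98),(573,343),(224,343))]);print('posts',q,q.mean(0),[np.linalg.norm(q[i]-q[i-1]).round(4) for i in range(4)])
d=q[0]+q[3]-q[1]-q[2];print(np.degrees(np.arctan2(d[1],d[0])))
d=q[0]+q[1]-q[2]-q[3];print(np.degrees(np.arctan2(d[1],d[0])))
print('jam',P(633,424,182,.085),'honey',P(622,40,182,.14),'olive',P(489,242,280,.083))
# scene refinement overlay crops
m=cv2.imread('pics/scene0_raw.png')
cv2.imwrite('pics/c3.png',cv2.resize(m[135:290,155:340],(716,600),interpolation=3))
```

```text
bar [array([0.5727, 0.2535, 0.13  ]), array([0.543, 0.14 , 0.13 ])] [0.55785 0.19675 0.13   ] 0.11732152402692353
rim [[0.648  0.2678 0.06  ]
 [0.5927 0.0791 0.06  ]
 [0.4554 0.1203 0.06  ]
 [0.5141 0.3073 0.06  ]] [0.55255  0.193625 0.06    ] [np.float64(0.1396), np.float64(0.1966), np.float64(0.1433), np.float64(0.196)]
yaw of tray y 73.12044029501499
75.3359800601244
posts [[ 0.6243 -0.1696  0.105 ]
 [ 0.6269 -0.3372  0.105 ]
 [ 0.5041 -0.3377  0.105 ]
 [ 0.505  -0.1673  0.105 ]] [ 0.565075 -0.25295   0.105   ] [np.float64(0.1193), np.float64(0.1676), np.float64(0.1228), np.float64(0.1704)]
90.28817160905407
-0.42598307664315654
jam [0.4687 0.01   0.085 ] honey [0.6496 0.0124 0.14  ] olive [ 0.5589 -0.3005  0.083 ]
```

View pics/c3.png

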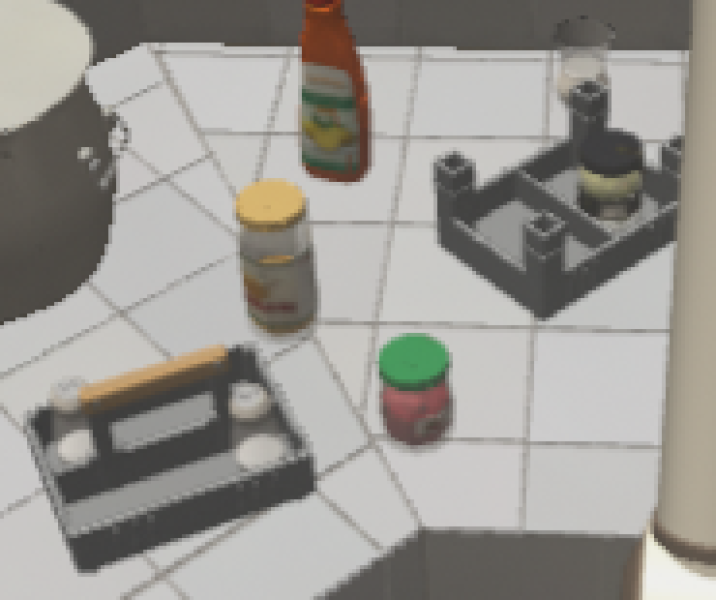

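Scene crop: jam cap (415,360), honey cap (271,203), post tops (455,163), (545,228) and (587,92), bar top from (82,396) to (226,352).

Run:
```python
from h import *
k=600/155
def P(x,y,z): return at('scene',155+(x+.5)/k-.5,135+(y+.5)/k-.5,z)
print('jam',P(415,360,.085),'honey',P(271,203,.14))
for x,y in((455,163),(545,228),(587,92)):print('post',P(x,y,.105))
for x,y in((82,396),(226,352)):print('bar',P(x,y,.13))
```

```text
jam [0.4651 0.0136 0.085 ] honey [0.6536 0.0153 0.14  ]
post [ 0.6252 -0.1673  0.105 ]
post [ 0.5006 -0.1642  0.105 ]
post [ 0.6245 -0.3333  0.105 ]
bar [0.5693 0.2572 0.13  ]
bar [0.5351 0.1467 0.13  ]
```

Request:
jog_arm([
  [[0,0,0,-0.158],[0,0,0,-0.158],[0,0,0,-0.158],[0,0,0,-0.158],[0,0,0,-0.158],[0,0,0,-0.158],[0,0,0,-0.158],[-0.0476,-0.0156,0,0],[-0.0476,-0.0156,0,0],[-0.0476,-0.0156,0,0],[-0.0476,-0.0156,0,0],[-0.0476,-0.0156,0,0],[-0.0476,-0.0156,0,0],[-0.0476,-0.0156,0,0],[-0.0476,-0.0156,0,0],[-0.0476,-0.0156,0,0],[-0.0476,-0.0156,0,0],[-0.0476,-0.0156,0,0],[-0.0476,-0.0156,0,0],[0,0,0,0]],
], claw=1)

```text
time_s: 2.6
tcp_pos: [0.4681, 0.0151, 0.2918]
ee_rot: [[0.004, -1.0, -0.001], [-1.0, -0.004, 0.0], [-0.0, 0.001, -1.0]]
wrist_force: [0.1, 0.4, 0.3]
gripper_width: 1.0
gripper_force: 0.0
```

Request:
jog_arm([
  [[0.003,0.001,0.04,0],[0,0,0.04,0],[0,0,0.04,0],[0,0,0.03,0],[0,0,0.02,0],[0,0,0.011,0],[0,0,0,0]],
])

```text
time_s: 3.48
tcp_pos: [0.466, 0.0091, 0.1108]
ee_rot: [[-0.001, -1.0, -0.002], [-1.0, 0.001, -0.001], [0.001, 0.002, -1.0]]
wrist_force: [-0.2, 1.2, -0.1]
gripper_width: 1.001
gripper_force: 0.0
```

Request:
jog_arm([
  [[0,0,0,0],[0,0,0,0],[0,0,0,0],[0,0,0,0],[0,0,0,0],[0,0,0,0]],
], claw=0)

```text
time_s: 4.22
tcp_pos: [0.4678, 0.01, 0.1121]
ee_rot: [[0.001, -1.0, 0.004], [-1.0, -0.001, 0.001], [-0.001, -0.004, -1.0]]
wrist_force: [3.1, 0.3, 5.2]
gripper_width: 0.701
gripper_force: 30.0
```

Request:
jog_arm([
  [[0,0,-0.02,0],[0,0,-0.03,0],[0,0,-0.03,0],[0,0,-0.03,0],[0,0,-0.03,0],[0,0,-0.01,0],[0.0355,-0.016,0,0],[0.0355,-0.016,0,0],[0.0355,-0.016,0,0],[0.0355,-0.016,0,0],[0.0355,-0.016,0,0],[0.0355,-0.016,0,0],[0,0,0,0],[0,0,0,0]],
])

```text
time_s: 5.98
tcp_pos: [0.561, -0.2031, 0.2588]
ee_rot: [[-0.001, -1.0, -0.005], [-1.0, 0.001, 0.002], [-0.002, 0.005, -1.0]]
wrist_force: [0.2, 0.4, -3.2]
gripper_width: 0.699
gripper_force: 30.0
```

Run:
```python
from h import *
s=sense();print(s['tcp_pos'],s['gripper_width'])
m=capture('scene')[:,:,::-1];t=capture('top')[:,:,::-1]
cv2.imwrite('pics/t1_raw.png',t)
c=cv2.resize(m[100:220,250:370],(400,400),interpolation=3)
d=np.clip(cv2.resize(t[150:240,280:370],(400,400),interpolation=3)*1.5,0,255).astype('uint8')
cv2.imwrite('pics/c4.png',np.hstack([c,d]))
```

```text
[ 0.56099181 -0.20305525  0.25882763] 0.6992251856182874
```

View pics/c4.png

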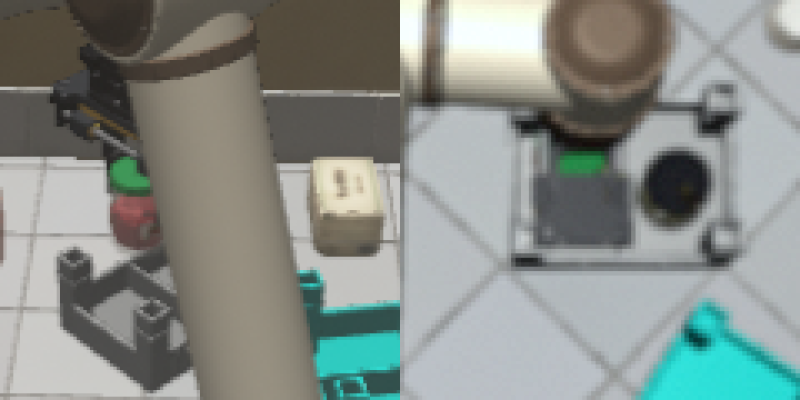

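The jar hangs upright over the empty half. I'll lower it.

Request:
jog_arm([
  [[0,-0.002,0.03,0],[0,0,0.03,0],[0,0,0.03,0],[0,0,0.02,0],[0,0,0.012,0],[0,0,0.006,0],[0,0,0.004,0],[0,0,0.003,0],[0,0,0,0],[0,0,0,0]],
])

```text
time_s: 7.32
tcp_pos: [0.5646, -0.2035, 0.1266]
ee_rot: [[-0.0, -1.0, 0.001], [-1.0, 0.0, -0.0], [0.0, -0.001, -1.0]]
wrist_force: [-0.3, -0.2, -3.9]
gripper_width: 0.702
gripper_force: 30.0
```

Request:
jog_arm([
  [[0,0,0.002,0],[0,0,0.002,0],[0,0,0.001,0],[0,0,0,0],[0,0,0,0]],
])

```text
time_s: 7.95
tcp_pos: [0.5644, -0.2035, 0.1216]
ee_rot: [[0.0, -1.0, 0.0], [-1.0, -0.0, -0.0], [0.0, -0.0, -1.0]]
wrist_force: [-0.5, 1.1, 0.7]
gripper_width: 0.702
gripper_force: 30.0
```

Request:
jog_arm([
  [[0,0,0,0],[0,0,0,0],[0,0,0,0],[0,0,0,0],[0,0,0,0],[0,0,-0.01,0],[0,0,-0.03,0],[0,0,-0.04,0],[0,0,-0.05,0],[-0.05,0,-0.03,0],[-0.05,0,0,0],[-0.05,0,0,0],[-0.05,0,0,0],[-0.05,0.002,0,0],[-0.05,0.002,0,0],[-0.05,0.003,0,0],[-0.05,0.003,0,0],[0,0,0,0.144],[0,0,0,0.144],[0,0,0,0]],
], claw=1)

```text
time_s: 10.45
tcp_pos: [0.5543, 0.1967, 0.2819]
ee_rot: [[-0.282, -0.959, 0.001], [-0.959, 0.282, 0.0], [-0.001, -0.001, -1.0]]
wrist_force: [-0.6, -0.2, -0.1]
gripper_width: 1.0
gripper_force: 0.0
```

Run:
```python
from h import *
s=sense();print(s['tcp_pos'],s['ee_rot'].round(3) if hasattr(s['ee_rot'],'round') else s['ee_rot'],s['gripper_width'])
m=capture('scene')[:,:,::-1];t=capture('top')[:,:,::-1]
cv2.imwrite('pics/t2_raw.png',t);cv2.imwrite('pics/s2_raw.png',m)
c=cv2.resize(m[130:290,150:310],(400,400),interpolation=3)
d=np.clip(cv2.resize(t[160:225,290:370],(400,325),interpolation=3)*1.5,0,255).astype('uint8')
d=np.vstack([d,np.zeros((75,400,3),'uint8')])
cv2.imwrite('pics/c5.png',np.hstack([c,d]))
```

```text
[0.55429712 0.19672809 0.28192076] [[-0.282 -0.959  0.001]
 [-0.959  0.282  0.   ]
 [-0.001 -0.001 -1.   ]] 0.99952116555773
```

View pics/c5.png

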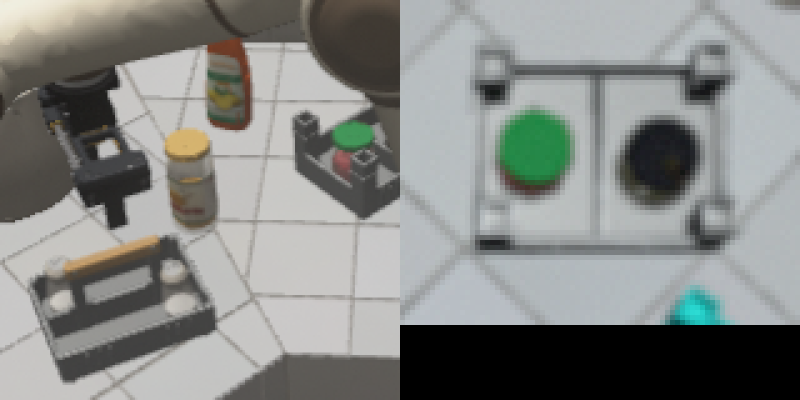

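The jam jar stands upright in the bay, and the gripper is over the tray handle. Next I'll lower and grip.

Request:
jog_arm([
  [[0,0,0.03,0],[0,0,0.03,0],[0,0,0.03,0],[0,0,0.015,0],[0,0,0.006,0],[0,0,0,0],[0,0,0,0]],
])

```text
time_s: 11.42
tcp_pos: [0.5549, 0.1968, 0.1714]
ee_rot: [[-0.284, -0.959, 0.002], [-0.959, 0.284, 0.001], [-0.002, -0.002, -1.0]]
wrist_force: [-0.3, 0.9, 0.8]
gripper_width: 0.996
gripper_force: 0.0
```

Request:
jog_arm([
  [[0,0,0,0],[0,0,0,0],[0,0,0,0],[0,0,0,0],[0,0,0,0],[0,0,0,0],[0,0,0,0],[0,0,0,0]],
], claw=0.3)

```text
time_s: 12.42
tcp_pos: [0.5544, 0.1965, 0.1702]
ee_rot: [[-0.284, -0.959, -0.0], [-0.959, 0.284, -0.0], [0.0, 0.0, -1.0]]
wrist_force: [0.5, -0.6, -0.1]
gripper_width: 0.311
gripper_force: 0.0
```

Request:
jog_arm([
  [[0,0,0,0],[0,0,0,0],[0,0,0,0],[0,0,0,0],[0,0,0,0],[0,0,0,0],[0,0,0,0],[0,0,0,0]],
], claw=0)

```text
time_s: 13.42
tcp_pos: [0.5548, 0.1966, 0.1706]
ee_rot: [[-0.284, -0.959, 0.001], [-0.959, 0.284, 0.0], [-0.001, -0.001, -1.0]]
wrist_force: [3.7, -1.2, 2.3]
gripper_width: 0.18
gripper_force: 30.0
```

Request:
jog_arm([
  [[0,0,-0.003,0],[0,0,-0.006,0],[0,0,-0.01,0],[0,0,-0.015,0],[0,0,-0.02,0],[0,0,-0.022,0],[0,0,-0.022,0],[0,0,-0.022,0],[0,0,-0.02,0],[0,0,-0.015,0],[0,0,-0.01,0],[0,0,-0.006,0],[0,0,-0.004,0],[0,0,0,0],[0,0,0,0]],
])

```text
time_s: 15.3
tcp_pos: [0.5542, 0.1965, 0.3446]
ee_rot: [[-0.284, -0.959, -0.001], [-0.959, 0.284, -0.001], [0.001, 0.001, -1.0]]
wrist_force: [-0.0, 0.8, -5.2]
gripper_width: 0.178
gripper_force: 30.0
```

Request:
jog_arm([
  [[0,0,0,-0.02],[0,0,0,-0.045],[0,0,0,-0.079],[0,0,0,-0.079],[0,0,0,-0.045],[0,0,0,-0.02],[0.005,0,0,0],[0.012,0,0,0],[0.02,0,0,0],[0.028,0,0,0],[0.033,0,0,0],[0.034,0,0,0],[0.034,0,0,0],[0.034,0,0,0],[0.034,0,0,0],[0.034,0,0,0],[0.034,0,0,0],[0.034,-0.003,0,0],[0.034,-0.003,0,0],[0.03,-0.003,0,0]],
])

```text
time_s: 17.8
tcp_pos: [0.5624, -0.2059, 0.3454]
ee_rot: [[-0.002, -1.0, -0.0], [-1.0, 0.002, -0.0], [0.0, 0.0, -1.0]]
wrist_force: [0.6, -0.3, -4.6]
gripper_width: 0.182
gripper_force: 30.0
```

Request:
jog_arm([
  [[0.022,-0.001,0,0],[0.014,0,0,0],[0.008,0,0,0],[0.004,0,0,0],[0,0,0,0],[0,0,0,0],[0,0,0,0],[0,0,0,0]],
])

```text
time_s: 18.8
tcp_pos: [0.5644, -0.2512, 0.3453]
ee_rot: [[0.0, -1.0, 0.0], [-1.0, -0.0, 0.0], [-0.0, -0.0, -1.0]]
wrist_force: [0.3, -0.2, -5.2]
gripper_width: 0.18
gripper_force: 30.0
```

Run:
```python
from h import *
s=sense();print(s['tcp_pos'],s['ee_rot'].round(4),s['gripper_width'])
m=capture('scene')[:,:,::-1];t=capture('top')[:,:,::-1]
cv2.imwrite('pics/t3_raw.png',t);cv2.imwrite('pics/s3_raw.png',m)
c=cv2.resize(m[60:220,250:390],(525,600),interpolation=3)
d=np.clip(cv2.resize(t[150:230,290:370],(275,275),interpolation=3)*1.5,0,255).astype('uint8')
d=np.vstack([d,np.zeros((325,275,3),'uint8')])
cv2.imwrite('pics/c6.png',np.hstack([c,d]))
```

```text
[ 0.56442075 -0.2511792   0.34530824] [[ 4.e-04 -1.e+00  1.e-04]
 [-1.e+00 -4.e-04  0.e+00]
 [-0.e+00 -1.e-04 -1.e+00]] 0.17996848358835274
```

View pics/c6.png

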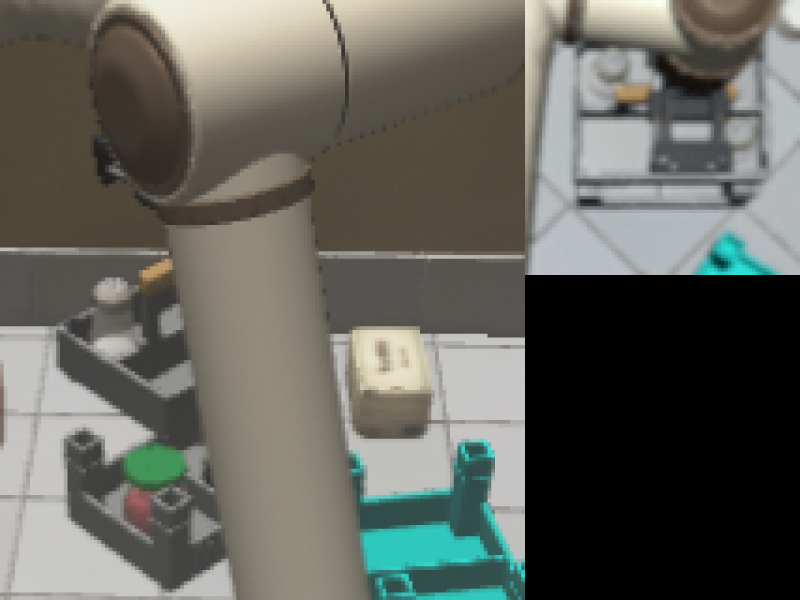

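The tray hangs level over the crate with both shakers upright. I'll go lower and measure from there.

Request:
jog_arm([
  [[0,0,0.005,0],[0,0,0.01,0],[0,0,0.014,0],[0,0,0.014,0],[0,0,0.008,0],[0,0,0.004,0],[0,0,0,0],[0,0,0,0],[0,0,0,0]],
])

```text
time_s: 20.02
tcp_pos: [0.5645, -0.2515, 0.2908]
ee_rot: [[0.0, -1.0, 0.001], [-1.0, -0.0, -0.0], [0.0, -0.001, -1.0]]
wrist_force: [0.1, -0.4, -4.2]
gripper_width: 0.179
gripper_force: 30.0
```

Run:
```python
from h import *
s=sense();print(s['tcp_pos'])
m=capture('scene')[:,:,::-1];t=capture('top')[:,:,::-1]
cv2.imwrite('pics/t4_raw.png',t);cv2.imwrite('pics/s4_raw.png',m)
a=cv2.imread('pics/t2_raw.png')
f=lambda t:np.clip(cv2.resize(t[158:218,300:362],(400,387),interpolation=3)*1.8,0,255).astype('uint8')
z=s['tcp_pos'][2]-.1706
f1,f2=f(a),f(t)
K=400/62
d=lambda im,p:cv2.circle(im,tuple(int(round(v)) for v in ((np.array(proj('top',p))+.5-[300,158])*K-.5)),1,(0,0,255),-1)
c=np.array([.5644,-.2512])
for sx in(1,-1):
  for sy in(1,-1):
    d(f1,[c[0]+sx*.061,c[1]+sy*.086,.105]); d(f2,[c[0]+sx*.075,c[1]+sy*.1,z+.06])
for sy in(1,-1):
  for sx in(1,-1): d(f2,[c[0]+.008*sx,c[1]+sy*.06,z+.13])
cv2.imwrite('pics/c7.png',np.hstack([f1,f2]))
```

```text
[ 0.56452107 -0.25151431  0.29081351]
```

View pics/c7.png

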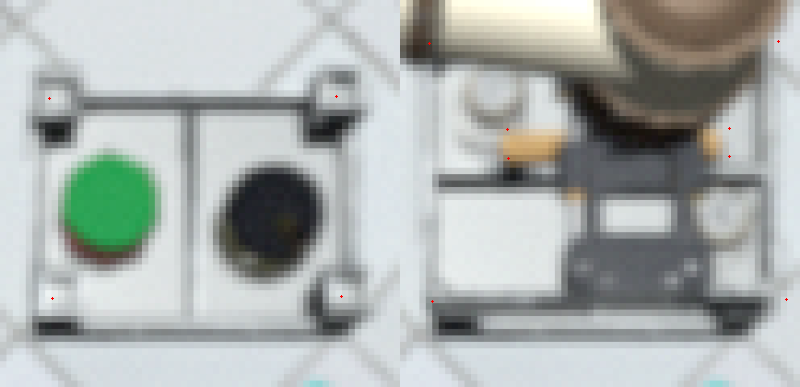

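The left panel shows sockets about 2 px to the right of my prediction. The right panel shows bar ends at 502 and 720 against a predicted 507 and 729. So the tray sits about 4 mm too far +y and 1–2 mm too far −x. I'll correct that and lower to just past entry.

Request:
jog_arm([
  [[0.002,-0.0008,0,0],[0.002,-0.0007,0,0],[0,0,0.004,0],[0,0,0.004,0],[0,0,0.003,0],[0,0,0.002,0],[0,0,0.002,0],[0,0,0.002,0],[0,0,0.002,0],[0,0,0,0],[0,0,0,0],[0,0,0,0]],
])

```text
time_s: 21.62
tcp_pos: [0.566, -0.2557, 0.2715]
ee_rot: [[0.0, -1.0, 0.0], [-1.0, -0.0, -0.0], [0.0, -0.0, -1.0]]
wrist_force: [0.4, -1.5, -2.7]
gripper_width: 0.176
gripper_force: 29.9
```

Request:
jog_arm([
  [[0,0,0.002,0],[0,0,0.002,0],[0,0,0,0],[0,0,0,0]],
])

```text
time_s: 22.12
tcp_pos: [0.5662, -0.2561, 0.2675]
ee_rot: [[-0.0, -1.0, 0.001], [-1.0, 0.0, -0.001], [0.001, -0.001, -1.0]]
wrist_force: [1.0, -4.9, -0.9]
gripper_width: 0.182
gripper_force: 30.0
```

Feet are entering, and the side force says to go further −y.

Request:
jog_arm([
  [[0.001,0,0,0],[0.001,0,0,0],[0,0,0,0],[0,0,0,0]],
])

```text
time_s: 22.62
tcp_pos: [0.5659, -0.2571, 0.2667]
ee_rot: [[-0.0, -1.0, -0.0], [-1.0, 0.0, 0.001], [-0.001, 0.0, -1.0]]
wrist_force: [1.8, -2.4, -3.3]
gripper_width: 0.179
gripper_force: 30.0
```

Request:
jog_arm([
  [[0,0,0.001,0],[0,0,0.001,0],[0,0,0.001,0],[0,0,0,0],[0,0,0,0]],
])

```text
time_s: 23.25
tcp_pos: [0.5658, -0.2573, 0.264]
ee_rot: [[-0.0, -1.0, -0.0], [-1.0, 0.0, 0.0], [-0.0, 0.0, -1.0]]
wrist_force: [1.2, -1.0, -3.5]
gripper_width: 0.18
gripper_force: 30.0
```

Side force has dropped. On to the seat.

Request:
jog_arm([
  [[0,0,0.001,0],[0,0,0.001,0],[0,0,0.001,0],[0,0,0,0],[0,0,0,0]],
])

```text
time_s: 23.88
tcp_pos: [0.566, -0.2576, 0.2616]
ee_rot: [[0.0, -1.0, 0.001], [-1.0, -0.0, -0.0], [0.0, -0.001, -1.0]]
wrist_force: [1.9, -1.6, -1.8]
gripper_width: 0.18
gripper_force: 30.0
```

Request:
jog_arm([
  [[0,0,0.0007,0],[0,0,0.0005,0],[0,0,0,0],[0,0,0,0]],
])

```text
time_s: 24.38
tcp_pos: [0.5663, -0.2577, 0.261]
ee_rot: [[0.0, -1.0, 0.002], [-1.0, -0.0, -0.001], [0.001, -0.002, -1.0]]
wrist_force: [2.6, -2.1, 4.2]
gripper_width: 0.182
gripper_force: 30.0
```

Seated: upward reaction at the expected height. Opening, then rising clear.

Request:
jog_arm([
  [[0,0,0,0],[0,0,0,0],[0,0,0,0],[0,0,0,0],[0,0,0,0],[0,0,0,0],[0,0,-0.01,0],[0,0,-0.03,0],[0,0,-0.04,0],[0,0,-0.04,0],[-0.04,0,0,0],[-0.06,0,0,0],[-0.06,0,0,0],[-0.06,0,0,0],[-0.04,0,0,0],[0,0,0,0],[0,0,0,0]],
], claw=1)

```text
time_s: 26.5
tcp_pos: [0.5659, 0.0022, 0.3806]
ee_rot: [[0.0, -1.0, 0.001], [-1.0, -0.0, -0.0], [0.0, -0.001, -1.0]]
wrist_force: [0.5, 0.6, 0.2]
gripper_width: 1.002
gripper_force: 0.0
```

Run:
```python
from h import *
m=capture('scene')[:,:,::-1];t=capture('top')[:,:,::-1]
c=cv2.resize(m[120:240,240:360],(400,400),interpolation=3)
d=np.clip(cv2.resize(t[155:225,295:365],(400,400),interpolation=3)*1.6,0,255).astype('uint8')
cv2.imwrite('pics/c8.png',np.hstack([c,d]))
```

```text
(no output)
```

View pics/c8.png

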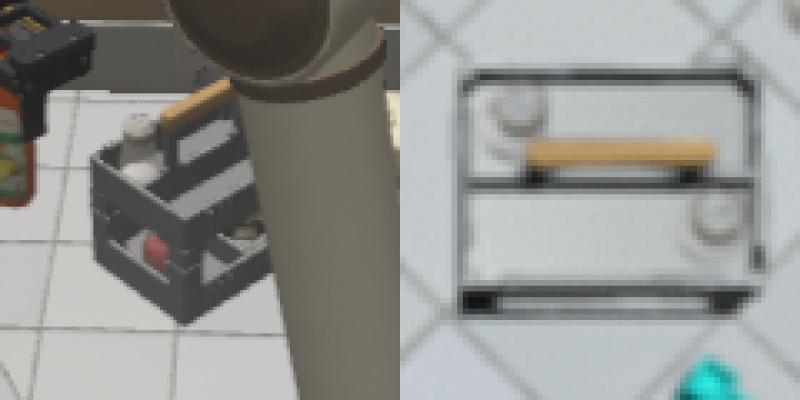

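The tray sits flush on the crate posts, level, with both shakers upright (520,105 and 718,215) and the jars inside. The robot is clear of everything.

```bash
python3 -c "
from station import finish_job
print(finish_job())"
```

```text
the job is handed in; nothing more can be done
None
```

The condiment caddy is together and handed in at about 26.5 s. The jam jar stands in the crate's empty half and the tray looked fully seated with both shakers upright; the interface gave no verdict.

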